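Touch probe on the tactile pad's red spot

ROBOT

A 6-joint arm with a two-finger parallel gripper is mounted at the origin on the work surface. World frame = base frame: x ahead of the robot, y to its left, z up, the work surface at z = 0. Lengths are in mm, angles in rad, forces in N, time in s.
With the tool pointing down it reaches from about 350 to 875 mm from the base axis. Payload 4.2 kg.
Tool frame: the origin (TCP) lies midway between the tips of the shut fingers; the grasp point (between the pads) lies 19 mm behind it; z points along the fingers, y is the line along which they close (so a half turn about z gives the same grasp; the last joint's range is limited). The gripper opens to 87 mm and grips with 3 to 60 N. Pads are 19 mm wide; open, the fingers measure 117 mm over their backs; the gripper's body (75 mm by 190 mm) begins 51 mm behind the grasp point.
Start: joints at [-1.01, 0.385, 0.008, 0, -1.194, -0.259], TCP at [185.79, -596.725, 222.55] pointing down, gripper open.
Joint ranges: [-3.14, 3.14], [-1.21, 2.06], [-1.07, 1.41], [-3.16, 2.05], [-2.99, -0.16], [-3.1, 3.1]. Speed limits (rad/s): [2.79, 2.79, 3.14, 3.14, 3.14, 3.14].

INTERFACE

Orientations are given as a rotation vector (axis times angle).
In Python, from bench import * gives the robot as it stands.
- The arm moves only by the shell command python3 -m handwheel 'ROWS' [FORCE]. ROWS is JSON, a list of rows, each a list of 7 numbers: the closure, from -1 (fully open) to 1 (shut), then the shift along the world's x, y, z in units of 15 cm (1.0 is 15 cm), then the turn, a rotation vector about the world's x, y, z in units of 90 degrees (1.0 is 90 degrees). A call has 1 to 20 rows; each row is the pose to reach, as a shift and turn from the pose commanded when the call began; what a row does not reach only later rows make up. A row lasts 1/8 s, in which the tool goes at most 62.5 mm and 10.7 degrees, less where a joint would pass 70% of its speed; a pose out of reach is approached as far as the arm can. A call with a number of a shift or a turn outside -1 to 1 is refused whole. A call with a gripper value outside its range is refused whole. The fingers move at their own pace and stop on an object; FORCE is the grip in N (left out, the last holds). Time passes only in rows, so rows that repeat a pose let the fingers close. It gives the time, the measured TCP pose, the force, the opening and the grip force at its end, in the units of the state.
- get_obs(): the state, without advancing time (a new reading comes with each control period).
- read_camera(name): name is "scene" or "top" or "wrist"; returns (picture, depth): 480x640x3 uint8, red, green, blue; 480x640 float32, mm along the optical axis (not along the pixel's ray), 0 where there is no reading.
- camera_model(name): a dict with "intrinsics" (3x3 intrinsics, pixels), "view" (4x4, takes a point from world to camera coordinates). Camera axes: x right, y up, looking along -z (the intrinsics and any distortion apply to the point x, -y, -z); pixel columns grow to the right and rows downward; lengths in mm; the calibration is good to about 2 mm. A picture is of the moment at which its call begins: read the wrist's pose just before it. camera_model takes no time and is no camera call; for the wrist camera it gives the pose at the moment of the call.
- job_done(): hands the job in; it is judged then, once.
The state is a dict: "clock": time; "joint_pos": joint angles; "dq": joint speeds; "tau": joint torques, N m; "tool_pos": TCP position; "eef_rot": TCP orientation; "ft_force": force on the tool from outside, world axes, zero at the start; "wrist_torque": the same for the moment, N m; "width": opening from 0.0 (shut) to 1.0 (fully open); "grasp_force": force on a finger pad.
Only numpy, scipy, OpenCV 4.12 (cv2) and the standard library are available. Lean on these libraries where they do the work, as an engineer would, in place of code of your own. Each camera call takes 0.05 s, during which the arm holds its last target. There are 200 camera calls.

TASK

First turn the grey knob of the sensor stage until the carriage's yellow pointer stands over the green index mark, and leave it there; then take the orange-handled touch probe out of its blue holder and press its tip lightly on the red spot of the white sprung pad, with about 4 newtons and the probe square to the pad's tilted face. Finish while still gripping the probe and holding it steady there; never push the pad hard (over 12 newtons), and leave the black bowl and the black mug alone.

Things in the scene. Friction and masses are not known exactly. Their poses are not given: they have to be found in the camera images.
- stage: Fixed aluminium linear stage, 150 x 320 x 30 mm high. Origin on the table, mid-width; own x points away from the robot at yaw 0, y (carriage travel) to its left. At own y -130 mm a black gear box (70 x 70 mm, top 58 mm above the table) bears the knob. The carriage (100 mm along y, with its housing 90 mm above the table; pad up to 125 mm) slides on the +y half; white scale strip on the +x rim.
- knob (a joint): Angle of the grey round knob (36 mm diameter, 34 mm tall, vertical axis), rad, grows clockwise seen from above; 0 to 5, starts 0.2 to 1.8; stays where left (friction 0.05 to 0.1 N m). Each rad clockwise moves carriage and pointer 10 mm to the stage's +y. The pointer starts 12 to 28 mm on the -y side of the mark: 1.2 to 2.8 rad clockwise in all, usually two or more grasps.
- knob_grip (a point): Point on the knob's axis at the height to grip, from above: 80 mm above the table, 20 mm above the knob's foot, 14 mm below its flat top.
- pointer_tip (a point): Tip region of the yellow pointer (2.5 mm wide, points to the stage's +x over the scale strip), fixed to the carriage. Its offset along the stage's y from index_mark is what the knob sets.
- index_mark (a point): Middle of the green index mark (a 5 mm wide line across the white scale strip on the stage's +x rim); axes as the stage's.
- pad: White round sprung pad, 84 mm diameter, 10 mm thick, on the carriage, with a red, a blue and a yellow spot. Face tilted 0.35 rad (20 degrees) from level; own z is its outward normal, leaning to the stage's -x (the robot's side). Origin: centre of its underside. It gives way along -z: about 1 N before it moves, then 0.3 N per mm, bottoming at 20 mm (7 N).
- red_spot (a point): Centre of the red spot (16 mm diameter, flush) on the pad's face, 14 mm in the pad's x, 18 mm in its y and 10 mm in its z from the pad's origin; axes as the pad's, z is the outward normal. It moves with the pad.
- probe: Touch probe, loose, 84 to 168 g, starts upright in the holder. Along own z from the tip up: black ball tip 10 mm diameter, steel shaft 8 mm diameter, flange 40 mm diameter from 50 to 56 mm, square orange handle 24 x 24 mm from 56 to 126 mm (flats face own x and y). Origin at the lowest point of the ball tip.
- probe_tip (a point): Lowest point of the probe's ball tip (same as the probe's origin).
- probe_grip (a point): Centre of the orange handle, 91 mm above the tip, 35 mm below the handle's top: where to grip. In the holder it is 101 mm above the table.
- holder: Fixed blue block, 76 x 76 x 60 mm high, left or right of the stage, with a vertical 14 mm hole in the middle of its top; the probe's flange rests on the top, shaft in the hole, tip 10 mm above the table. Lift the probe straight up more than 50 mm to free it. Origin: middle of its underside; z up.
- bowl: Black bowl, 136 mm across, 55 mm high, loose, on the side of the stage where the holder is not. Origin: centre of its underside. Leave alone.
- black_mug: Black mug, 76 mm diameter, 90 mm high, loose, to the left of the stage. Origin: centre of its underside. Leave alone.
Mind the look-alikes: they are no part of the job. What is meant by the holder is not turquoise, and is the larger of those in its own colour.

How it is judged (in metres and radians):
On the way, in this order (a step that is already met when the one before it is completed fails the run):
1. the pointer stands on the index mark (within 2.5 mm) and the knob is still, with the probe still in its holder (y of pointer_tip in the frame of index_mark between -0.0025 and 0.0025 m and velocity of joint knob between -0.1 and 0.1 rad/s and z of probe_tip in the frame of holder below 0.03 m), for 0.3 s.
2. the probe is lifted out of its holder in the gripper (z of probe_tip in the frame of holder above 0.05 m and contact force between probe and the fingers above 1 N), for 0.1 s.
At the end, for the whole second after the job is handed in: Through the last second: probe still gripped, tip within 8 mm of the red spot's centre, pressing the pad with 2 to 6.5 N, probe axis within 0.13 rad of the pad's normal, probe steady (under 20 mm/s), pointer within 2.5 mm of the index mark (y of pointer_tip in the frame of index_mark between -0.0025 and 0.0025 m and distance between probe_tip and red_spot below 0.008 m and contact force between probe and pad between 2 and 6.5 N and angle between the z axis of probe and the z axis of red_spot, either way round below 0.13 rad and contact force between probe and the fingers above 1 N and linear speed of probe below 0.02 m/s); the arm keeps its last pose, push and grip.
It fails at once if the probe presses the pad with more than 12 N (contact force between probe and pad above 12 N).
It fails at once if the gripper pushes the pad itself with more than 12 N (contact force between the arm and pad above 12 N).
It fails at once if the bowl or the black mug is moved more than 30 mm (distance of any of bowl, black_mug from where it was at the start of the episode above 0.03 m).
It also fails if it takes over 69 s, if anything falls off the work surface, if the arm or the gripper's body presses on something with over 40 N, if the wrist force passes 120 N, or if a joint passes its speed limit or range.

## Working session

There is one attempt and no reset: what is moved stays moved. The work goes in short steps, Python scripts to look and compute and a shell command to move; the robot and the scene stay as the last step left them, time stands still between calls to the robot, and variables do not carry over. Pictures are saved under pics/ and viewed, at most 14 in all, crops included, and the job is handed in when it is done.

```bash
mkdir -p pics
cat > h.py <<'E'
from bench import *
import numpy as np, cv2
from scipy.spatial.transform import Rotation as R
def snap(name,fn=None):
    m=camera_model(name); im,d=read_camera(name)
    if fn: cv2.imwrite('pics/'+fn,im[:,:,::-1]); 
    np.savez('/tmp/%s.npz'%name,im=im,d=d,K=m['intrinsics'],V=m['view'])
    return im,d,m
def world(d,m):
    K=np.array(m['intrinsics']);V=np.array(m['view'])
    v,u=np.mgrid[0:d.shape[0],0:d.shape[1]]
    x=(u-K[0,2])/K[0,0]*d; y=(v-K[1,2])/K[1,1]*d
    P=np.stack([x,-y,-d,np.ones_like(d)],-1)@np.linalg.inv(V).T
    P=P[...,:3]; P[d<=0]=np.nan
    return P
E
python3 - <<'E'
from h import *
a,_,m=snap('top'); b,_,_=snap('scene')
cv2.imwrite('pics/top1.png',a[:,:,::-1]); cv2.imwrite('pics/scene1.png',b[:,:,::-1])
print(m); print(get_obs())
E
```

```text
{'intrinsics': array([[450.95796757,   0.        , 325.27102061],
       [  0.        , 450.95796757, 242.99960627],
       [  0.        ,   0.        ,   1.        ]]), 'view': array([[-2.87205572e-02, -9.99583133e-01,  2.94776546e-03,
         5.89695627e+01],
       [ 9.96835634e-01, -2.84226953e-02,  7.42352323e-02,
        -4.94494076e+02],
       [-7.41205026e-02,  5.07051489e-03,  9.97236402e-01,
        -1.12443895e+03],
       [ 0.00000000e+00,  0.00000000e+00,  0.00000000e+00,
         1.00000000e+00]])}
{'clock': 0.1, 'joint_pos': array([-1.01039622e+00,  3.85516985e-01,  6.76979826e-03, -4.62722614e-04,
       -1.19399167e+00, -2.58596047e-01]), 'dq': array([ 0.00223759, -0.00197702,  0.00379808,  0.00056247, -0.00059684,
       -0.00036067]), 'tau': array([-1.23104346e-03, -3.91689456e+01,  1.87933034e+01,  4.23185840e+00,
        1.34641113e-02, -6.88245109e-05]), 'tool_pos': array([ 185.6401894 , -596.23379077,  221.54519752]), 'eef_rot': array([ 4.71953340e-01, -3.10555544e+00, -3.06766014e-03]), 'ft_force': array([-0.05663617, -0.18207616, -0.32306091]), 'wrist_torque': array([-0.03025981,  0.03990138,  0.00508958]), 'grasp_force': 0.0, 'width': 0.9989723302724314}
```

View pics/top1.png

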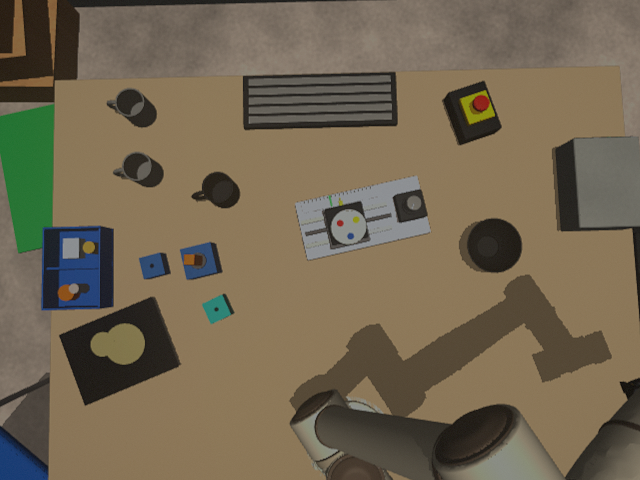

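View pics/scene1.png

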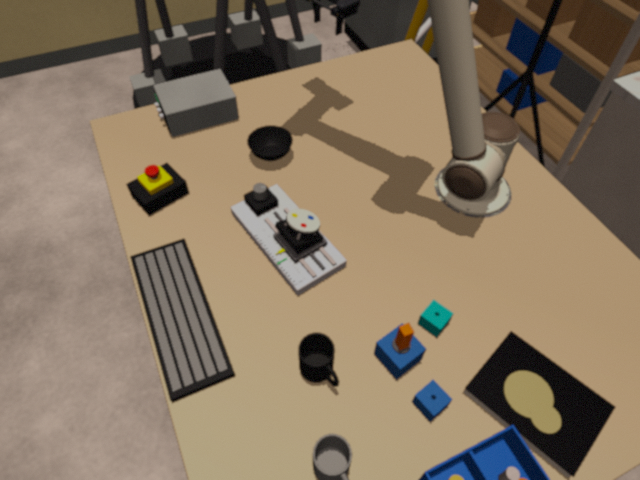

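The top view shows the stage at about (363,217), its knob at (414,203), the pad at (347,226) with the red spot at (340,223), the yellow pointer near (340,203) and the green mark near (331,201). The bowl is at (494,245) and the black mug at (219,189).

Holder candidates are the large blue block (200,260) with the orange probe, the small blue block (153,265), and the turquoise block (217,308). The larger blue one carries the probe, so it fits. I'll confirm it in a crop.

Run:
```python
from h import *
z=np.load('/tmp/top.npz'); im,d=z['im'],z['d']; P=world(d,dict(intrinsics=z['K'],view=z['V']))
A=cv2.resize(im[225:330,125:240],None,fx=4,fy=4,interpolation=2);B=cv2.resize(im[170:265,290:435],None,fx=4,fy=4,interpolation=2)
h=max(A.shape[0],B.shape[0]);A=cv2.resize(A,None,fx=.47,fy=.47)
C=np.zeros((h,A.shape[1]+B.shape[1],3),np.uint8);C[:A.shape[0],:A.shape[1]]=A;C[:B.shape[0],A.shape[1]:]=B
print(C.shape);cv2.imwrite('pics/crop1.png',C[:,:,::-1])
hsv=cv2.cvtColor(im,cv2.COLOR_RGB2HSV)
# stage: points in region with z 20..36
for n,(u0,u1,v0,v1),(lo,hi) in [('stage',(285,440,170,265),(24,36)),('knob',(395,435,185,220),(84,102)),('holder',(175,225,235,285),(50,70)),('handle',(175,225,235,285),(120,150)),('bowl',(455,530,215,275),(40,70)),('mug',(190,245,165,210),(80,100))]:
    q=P[v0:v1,u0:u1].reshape(-1,3); q=q[(q[:,2]>lo)&(q[:,2]<hi)]
    r=cv2.minAreaRect(q[:,:2].astype(np.float32)); print(n,len(q),np.round(q.mean(0),1),np.round(r[0],1),np.round(r[1],1),round(r[2],1))
for n,(u,v) in dict(red=(340,223),point=(340,203),green=(331,201),knob=(414,203),pad=(347,226)).items(): print(n,P[v,u].round(1))
```

```text
(420, 796, 3)
stage 4420 [561.6 -48.2  31. ] [559.4 -50.9] [150.5 320.2] 11.2
knob 182 [ 581.6 -167.5   94.5] [ 582.1 -168.1] [34.4 33.6] 71.6
holder 811 [459.7 350.2  61.2] [460.7 354.7] [76.4 78.1] 12.4
handle 135 [460.  353.1 135.2] [459.7 354.8] [24.7 22.8] 89.1
bowl 629 [ 480.1 -387.    50.7] [ 478.4 -369.3] [134.1 131.1] 88.3
mug 228 [634.1 302.1  88.9] [633.8 299.3] [74.9 75. ] 56.0
red [534.3   9.7 116. ]
point [594.3   5.   36.1]
green [600.5  27.4  33.4]
knob [ 579.  -167.8   99.4]
pad [527.2  -6.5 113.2]
```

View pics/crop1.png

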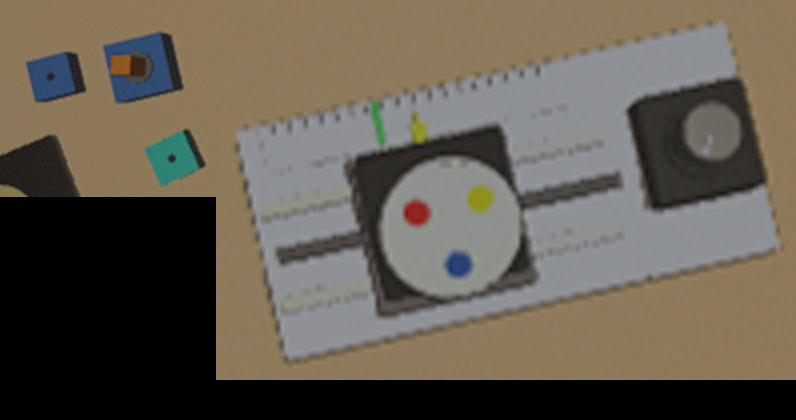

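The crop confirms it. The blue block carrying the orange-handled probe is the larger blue one, at crop (143,67). The smaller blue block and the turquoise one are decoys. On the stage, the green mark is at (378,125), the pointer at (418,128) and the red spot at (416,212). Next I move above the stage to look with the wrist camera.

```bash
python3 -m handwheel '[[-1,0.3,0.33,0.3,0,0,0.1],[-1,0.65,0.66,0.5,0,0,0.2],[-1,1,1,0.6,0,0,0.3],[-1,1,1,0.6,0,0,0.3]]'
python3 -m handwheel '[[-1,0.3,0.33,0,0,0,0.1],[-1,0.65,0.66,0,0,0,0.2],[-1,0.9,1,0,0,0,0.3],[-1,0.9,1,0,0,0,0.3]]'
python3 -m handwheel '[[-1,0.3,0.4,0,0,0,0],[-1,0.6,0.8,0,0,0,0],[-1,0.6,1,0,0,0,0],[-1,0.6,1,0,0,0,0]]'
python3 - <<'E'
from h import *
o=get_obs();print(o['joint_pos'].round(2),o['tool_pos'],o['eef_rot'],R.from_rotvec(o['eef_rot']).as_matrix()[:,1])
im,d,m=snap('wrist','w1.png')
print(m['view'])
E
```

```text
clock: 0.6
tool_pos: [337.2, -445.0, 313.2]
eef_rot: [-1.187, 2.908, -0.001]
ft_force: [0.6, -0.5, 0.4]
width: 0.999
grasp_force: 0.0
clock: 1.1
tool_pos: [472.4, -294.0, 311.9]
eef_rot: [1.837, -2.549, -0.002]
ft_force: [-0.3, -0.8, -0.4]
width: 0.998
grasp_force: 0.0
clock: 1.6
tool_pos: [561.4, -144.4, 311.7]
eef_rot: [1.834, -2.549, -0.002]
ft_force: [-0.6, -0.5, 1.0]
width: 1.0
grasp_force: 0.0
[ 0.03  0.26  0.05 -0.   -1.36 -0.35] [ 561.40978953 -144.35387563  311.73328847] [ 1.83412826e+00 -2.54941132e+00 -1.81939579e-03] [-0.948128    0.31788524  0.0015054 ]
[[-9.48001970e-01  3.18247246e-01  3.30995232e-03  5.76491368e+02]
 [-3.06416409e-01 -9.09850044e-01 -2.79788995e-01  9.91873751e+01]
 [-8.60305168e-02 -2.66254742e-01  9.60055812e-01 -4.65925291e+02]
 [ 0.00000000e+00  0.00000000e+00  0.00000000e+00  1.00000000e+00]]
```

View pics/w1.png

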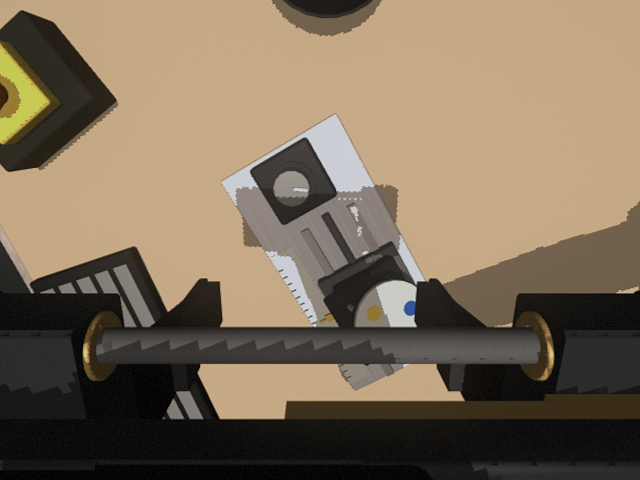

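The wrist view shows the knob top at (291,188), but the pointer is hidden by the gripper. I'll measure the knob here, then shift the view over to the pointer and mark.

```bash
cat >> h.py <<'E'
def rect(P,lo,hi,c,r):
    q=P.reshape(-1,3); q=q[(q[:,2]>lo)&(q[:,2]<hi)&(np.hypot(q[:,0]-c[0],q[:,1]-c[1])<r)]
    t=cv2.minAreaRect(q[:,:2].astype(np.float32)); return len(q),q.mean(0).round(1),np.round(t[0],1),np.round(t[1],1),round(t[2],1)
def marks(P,im,c=(597,15),r=60):
    hsv=cv2.cvtColor(im,cv2.COLOR_RGB2HSV).astype(int); H,S,V=hsv[...,0],hsv[...,1],hsv[...,2]
    near=(np.hypot(P[...,0]-c[0],P[...,1]-c[1])<r)&(P[...,2]<60)
    yv=np.array([-np.sin(.195),np.cos(.195),0]); out={}
    for n,k in dict(yellow=(H>20)&(H<34),green=(H>45)&(H<75)).items():
        q=P[near&k&(S>110)]; out[n]=q.mean(0) if len(q) else None
        if len(q): t=q@yv; print(n,len(q),out[n].round(1),'along y: mean %.1f med %.1f min %.1f max %.1f'%(t.mean(),np.median(t),t.min(),t.max()))
E
python3 - <<'E'
from h import *
z=np.load('/tmp/wrist.npz'); P=world(z['d'],dict(intrinsics=z['K'],view=z['V']))
print(rect(P,90,100,(582,-168),35)); print(P[188,291], P[170,291])
print('box',rect(P,50,62,(582,-168),55))
E
python3 -m handwheel '[[-1,0,0.4,0,0,0,0],[-1,0,0.8,0,0,0,0],[-1,0,1,0,0,0,0],[-1,0,1,0,0,0,0],[-1,0,1,0,0,0,0]]'
python3 - <<'E'
from h import *
im,d,m=snap('wrist','w2.png'); P=world(d,m); marks(P,im); print('stage',rect(P,24,36,(559,-50),200))
z=np.load('/tmp/top.npz'); marks(world(z['d'],dict(intrinsics=z['K'],view=z['V'])),z['im'])
E
```

```text
(1045, array([ 579.8, -167.8,   93. ]), array([ 580. , -167.5]), array([34.7, 34.7]), 25.6)
[ 579.54859963 -167.61068445   93.53695144] [ 573.97002212 -183.63561097   91.36975978]
box (2816, array([ 578.5, -169.7,   56.8]), array([ 580.1, -167.3]), array([70.2, 70. ]), 11.1)
clock: 2.28
tool_pos: [560.6, 1.8, 312.6]
eef_rot: [1.828, -2.554, 0.0]
ft_force: [0.3, 0.3, -0.2]
width: 0.997
grasp_force: 0.0
yellow 100 [595.4   5.5  35.5] along y: mean -110.0 med -110.1 min -114.7 max -104.6
green 28 [597.1  30.7  30.4] along y: mean -85.6 med -85.4 min -87.4 max -84.4
stage (22863, array([563.3, -59.2,  29.5]), array([556.9, -49.8]), array([150.4, 320.3]), 11.2)
yellow 17 [596.7   4.7  36.9] along y: mean -111.0 med -111.0 min -115.1 max -106.9
green 10 [602.1  29.9  31.8] along y: mean -87.4 med -87.5 min -88.4 max -86.2
```

View pics/w2.png

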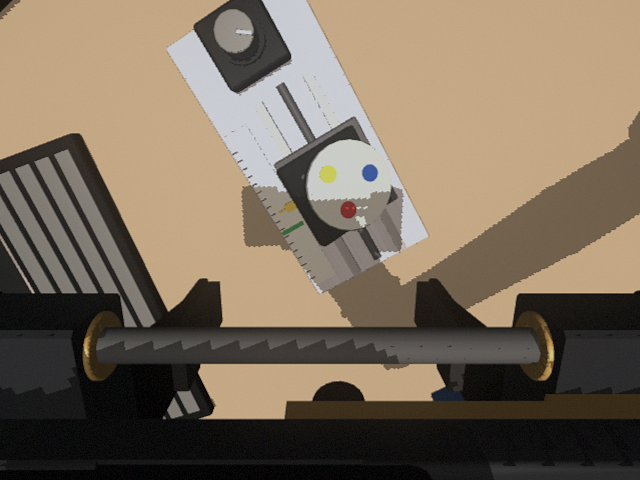

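The wrist view shows the pointer (yellow) at (288,207), the green mark at (292,228) and the red spot at (348,209). The pointer is about 24 mm on the -y side, so roughly 2.4 rad clockwise. Now I grasp the knob.

```bash
python3 -m handwheel '[[-1,0.06,-0.4,-0.2,0,0,0],[-1,0.128,-0.8,-0.4,0,0,0],[-1,0.128,-1,-0.6,0,0,0],[-1,0.128,-1,-0.6,0,0,0]]'
python3 -m handwheel '[[-1,0,-0.14,-0.1,0,0,0],[-1,0,-0.14,-0.4,0,0,0],[-1,0,-0.14,-0.7,0,0,0],[-1,0,-0.14,-0.9,0,0,0],[-1,0,-0.14,-1,0,0,0],[-1,0,-0.14,-1,0,0,0],[-1,0,-0.14,-1,0,0,0]]'
python3 -m handwheel '[[-1,0,0,-0.06,0,0,0],[-1,0,0,-0.06,0,0,0],[0,0,0,-0.06,0,0,0],[0.5,0,0,-0.06,0,0,0],[1,0,0,-0.06,0,0,0],[1,0,0,-0.06,0,0,0],[1,0,0,-0.06,0,0,0],[1,0,0,-0.06,0,0,0]]' 25
python3 -c "
from h import *
o=get_obs();print(o['joint_pos'].round(2),o['tool_pos'],o['ft_force'])"
```

```text
clock: 2.82
tool_pos: [577.4, -150.5, 218.8]
eef_rot: [1.819, -2.554, -0.008]
ft_force: [0.1, -0.2, -0.7]
width: 1.0
grasp_force: 0.0
clock: 3.7
tool_pos: [581.3, -167.9, 74.2]
eef_rot: [-1.83, 2.551, -0.004]
ft_force: [0.9, -0.4, 0.3]
width: 1.0
grasp_force: 0.0
clock: 4.7
tool_pos: [580.7, -167.9, 63.7]
eef_rot: [-1.83, 2.552, -0.002]
ft_force: [-0.3, -2.1, -2.6]
width: 0.408
grasp_force: 25.1
[-0.01  0.5  -0.24  0.   -0.83 -0.31] [ 580.71075422 -167.86429781   63.68497183] [-0.31280482 -2.13573064 -2.63391349]
```

```bash
python3 -m handwheel '[[1,0,0,0,0,0,-0.08],[1,0,0,0,0,0,-0.16],[1,0,0,0,0,0,-0.24],[1,0,0,0,0,0,-0.32],[1,0,0,0,0,0,-0.4],[1,0,0,0,0,0,-0.48],[1,0,0,0,0,0,-0.56],[1,0,0,0,0,0,-0.64],[1,0,0,0,0,0,-0.72],[1,0,0,0,0,0,-0.8],[1,0,0,0,0,0,-0.88],[1,0,0,0,0,0,-0.96],[1,0,0,0,0,0,-1],[1,0,0,0,0,0,-1]]'
python3 -m handwheel '[[1,0,0,0,0,0,-0.08],[1,0,0,0,0,0,-0.16],[1,0,0,0,0,0,-0.24],[1,0,0,0,0,0,-0.32],[1,0,0,0,0,0,-0.4],[1,0,0,0,0,0,-0.4],[1,0,0,0,0,0,-0.4]]'
python3 - <<'E'
from h import *
o=get_obs();print(o['joint_pos'].round(2))
im,d,m=snap('top'); marks(world(d,m),im,r=80)
w,d2,m2=snap('wrist'); marks(world(d2,m2),w,r=80)
A=cv2.resize(im[170:265,290:435],(580,380),interpolation=2);
cv2.imwrite('pics/t2.png',np.vstack([A,cv2.resize(w,(0,0),fx=.45,fy=.45)[:, :].copy() if 0 else A[:1]])[:,:,::-1])
cv2.imwrite('pics/w3.png',w[:,:,::-1])
E
```

```text
clock: 6.45
tool_pos: [580.2, -166.9, 63.6]
eef_rot: [0.51, 3.1, 0.002]
ft_force: [-0.8, 5.5, 2.0]
width: 0.4
grasp_force: 25.0
clock: 7.32
tool_pos: [580.5, -166.6, 63.6]
eef_rot: [1.442, 2.791, 0.003]
ft_force: [-0.0, 6.1, 1.2]
width: 0.41
grasp_force: 25.0
[-0.01  0.5  -0.24 -0.   -0.83 -2.51]
yellow 17 [591.   25.5  37.8] along y: mean -89.5 med -89.3 min -94.9 max -84.9
```

View pics/t2.png

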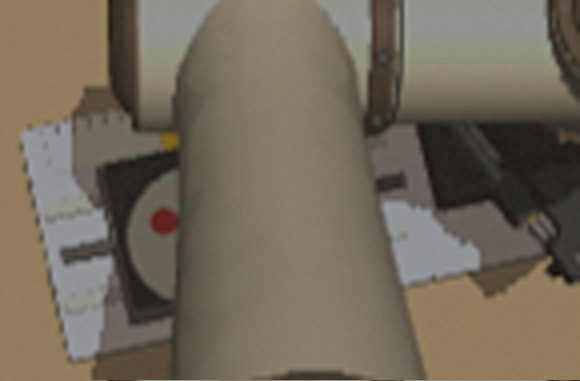

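The knob has turned 2.2 rad, and the arm now hides the mark from the top camera. I'll release, lift, and go back to the earlier viewing pose.

```bash
python3 -m handwheel '[[-1,0,0,0,0,0,0],[-1,0,0,0,0,0,0],[-1,0,0,0,0,0,0],[-1,0,0,0,0,0,0],[-1,0,0,0.2,0,0,0],[-1,0,0,0.5,0,0,0],[-1,0,0,0.8,0,0,0.1],[-1,0,0,1,0,0,0.2],[-1,0,0,1,0,0,0.3],[-1,0,0,1,0,0,0.4]]'
python3 -m handwheel '[[-1,0,0.2,0.2,0,0,0.12],[-1,0,0.4,0.4,0,0,0.24],[-1,0,0.6,0.66,0,0,0.36],[-1,-0.1,0.8,0.66,0,0,0.48],[-1,-0.13,1,0.66,0,0,0.6],[-1,-0.13,1,0.66,0,0,0.72],[-1,-0.13,1,0.66,0,0,0.84],[-1,-0.13,1,0.66,0,0,0.96],[-1,-0.13,1,0.66,0,0,1],[-1,-0.13,1,0.66,0,0,1],[-1,-0.13,1,0.66,0,0,1]]'
python3 - <<'E'
from h import *
im,d,m=snap('wrist'); P=world(d,m); marks(P,im)
K=m['intrinsics'];V=m['view'];c=V@[596,20,32,1];u=int(K[0,2]+K[0,0]*c[0]/-c[2]);v=int(K[1,2]-K[1,1]*c[1]/-c[2]);print(u,v)
u0=max(u-50,0);v0=max(v-40,0)
cv2.imwrite('pics/w4.png',cv2.resize(im[v0:v0+80,u0:u0+100],(800,600),interpolation=cv2.INTER_NEAREST)[:,:,::-1])
E
```

```text
clock: 8.68
tool_pos: [579.9, -167.8, 214.2]
eef_rot: [0.503, 3.1, 0.0]
ft_force: [-0.2, 0.2, -0.7]
width: 0.998
grasp_force: 0.0
clock: 10.05
tool_pos: [560.4, -17.8, 312.5]
eef_rot: [1.829, -2.554, -0.0]
ft_force: [0.3, -0.4, -0.5]
width: 0.999
grasp_force: 0.0
yellow 83 [590.5  26.9  35.8] along y: mean -88.0 med -88.2 min -93.0 max -81.3
green 15 [606.3  32.6  30.6] along y: mean -85.5 med -85.0 min -87.1 max -84.5
298 233
```

View pics/w4.png

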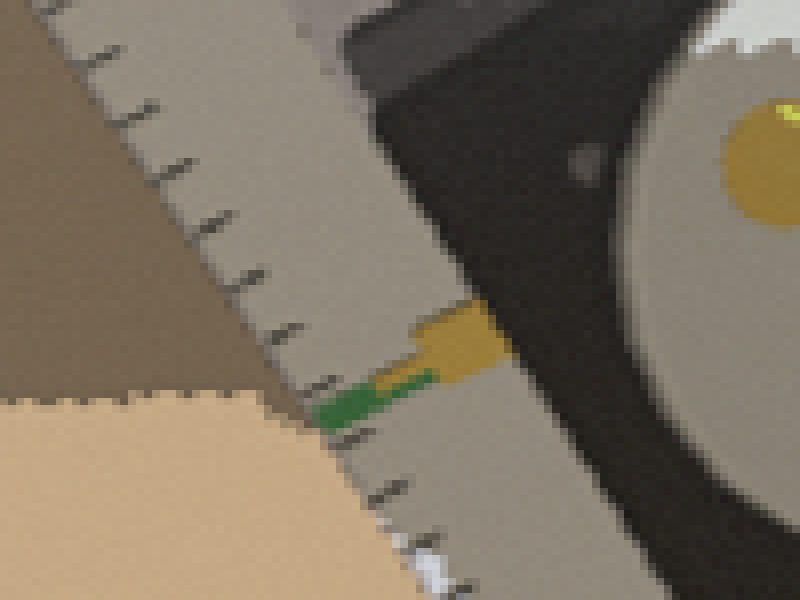

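The crop shows the pointer's narrow tip centred at about (398,378) and the green mark's free part at about (348,405), with the pointer slightly on its -y side. I'll back-project both at their own heights.

Run:
```python
from h import *
z=np.load('/tmp/wrist.npz');K,V=z['K'],z['V'];d=z['d'];P=world(d,dict(intrinsics=K,view=V));Vi=np.linalg.inv(V);c=Vi[:3,3];print('cam',c.round(0),'f',K[0,0].round(0))
yv=np.array([-np.sin(.195),np.cos(.195),0])
def bp(cx,cy,zz):
    u=248+cx/8-.5;v=193+cy/7.5-.5
    r=Vi[:3,:3]@np.array([(u-K[0,2])/K[0,0],-(v-K[1,2])/K[1,1],-1]); return c+r*(zz-c[2])/r[2]
for n,a in dict(ptr=[(398,378),(385,384),(413,370)],green=[(348,405),(330,415)]).items():
    for q in a:
        u,v=int(248+q[0]/8),int(193+q[1]/7.5); zz=P[v-1:v+2,u-1:u+2,2]; 
        for h in ((36,34.5) if n=='ptr' else (30.5,)):
            w=bp(*q,h);print(n,q,h,w.round(1),'y %.2f'%(w@yv),'z',np.nanmedian(zz).round(1))
a=bp(320,385,30);b=bp(352,438,30);print('tick',np.linalg.norm(a-b))
```

```text
cam [535. -91. 474.] f 396.0
ptr (398, 378) 36 [600.3  28.7  36. ] y -88.14 z 35.2
ptr (398, 378) 34.5 [600.5  29.1  34.5] y -87.78 z 35.2
ptr (385, 384) 36 [602.4  29.   36. ] y -88.24 z 32.8
ptr (385, 384) 34.5 [602.6  29.4  34.5] y -87.89 z 32.8
ptr (413, 370) 36 [597.8  28.2  36. ] y -88.16 z 35.0
ptr (413, 370) 34.5 [598.   28.6  34.5] y -87.80 z 35.0
green (348, 405) 30.5 [609.5  32.   30.5] y -86.70 z 30.0
green (330, 415) 30.5 [612.6  32.7  30.5] y -86.61 z 30.7
tick 9.835383459910625
```

The pointer is about 1.5 mm short on the -y side. A fine correction of about 0.14 rad (0.09 units) with a second grasp.

```bash
python3 -m handwheel '[[-1,0.05,-0.4,0,0,0,0],[-1,0.13,-0.8,-0.1,0,0,0],[-1,0.13,-1,-0.4,0,0,0],[-1,0.13,-1,-0.7,0,0,0],[-1,0.13,-1,-1,0,0,0],[-1,0.13,-1,-1,0,0,0]]'
python3 -m handwheel '[[-1,0,0,-0.3,0,0,0],[-1,0,0,-0.5,0,0,0],[-1,0,0,-0.66,0,0,0],[-1,0,0,-0.66,0,0,0],[0.2,0,0,-0.66,0,0,0],[1,0,0,-0.66,0,0,0],[1,0,0,-0.66,0,0,0],[1,0,0,-0.66,0,0,0],[1,0,0,-0.66,0,0,0],[1,0,0,-0.66,0,0,-0.04],[1,0,0,-0.66,0,0,-0.09],[1,0,0,-0.66,0,0,-0.09],[1,0,0,-0.66,0,0,-0.09],[-1,0,0,-0.66,0,0,-0.09],[-1,0,0,-0.66,0,0,-0.09],[-1,0,0,-0.66,0,0,-0.09],[-1,0,0,-0.4,0,0,-0.05],[-1,0,0,-0.1,0,0,0],[-1,0,0,0,0,0,0],[-1,0,0,0,0,0,0]]'
python3 -m handwheel '[[-1,0,0.3,0.3,0,0,0],[-1,0,0.6,0.5,0,0,0],[-1,-0.13,0.9,0.66,0,0,0],[-1,-0.13,1,0.66,0,0,0],[-1,-0.13,1,0.66,0,0,0],[-1,-0.13,1,0.66,0,0,0]]'
python3 - <<'E'
from h import *
im,d,m=snap('wrist'); P=world(d,m); marks(P,im)
o=get_obs();print(o['joint_pos'].round(2))
cv2.imwrite('pics/w5.png',cv2.resize(im[193:273,248:348],(800,600),interpolation=cv2.INTER_NEAREST)[:,:,::-1])
hsv=cv2.cvtColor(im,cv2.COLOR_RGB2HSV).astype(int)
Xr=P[((hsv[...,0]<6)|(hsv[...,0]>174))&(hsv[...,1]>120)&(P[...,2]>85)&(P[...,2]<130)&(abs(P[...,0]-530)<60)]
print('red',len(Xr),np.median(Xr,0).round(1),Xr.mean(0).round(1))
E
```

```text
clock: 10.85
tool_pos: [577.4, -167.7, 158.9]
eef_rot: [1.825, -2.549, -0.009]
ft_force: [0.8, 0.0, 0.1]
width: 1.003
grasp_force: 0.0
clock: 13.35
tool_pos: [580.2, -167.6, 163.3]
eef_rot: [-1.829, 2.552, -0.001]
ft_force: [-0.9, 0.5, -0.5]
width: 0.992
grasp_force: 0.0
clock: 14.1
tool_pos: [560.1, -18.6, 259.6]
eef_rot: [1.827, -2.551, -0.002]
ft_force: [0.3, -0.1, 0.1]
width: 1.004
grasp_force: 0.0
yellow 107 [592.   27.8  35.6] along y: mean -87.5 med -87.7 min -92.5 max -80.6
green 13 [608.3  32.8  30.2] along y: mean -85.7 med -85.6 min -87.9 max -84.3
[ 0.26  0.25 -0.09 -0.   -1.23 -0.58]
red 251 [529.1  33.8 114.7] [529.1  33.8 114.8]
```

View pics/w5.png

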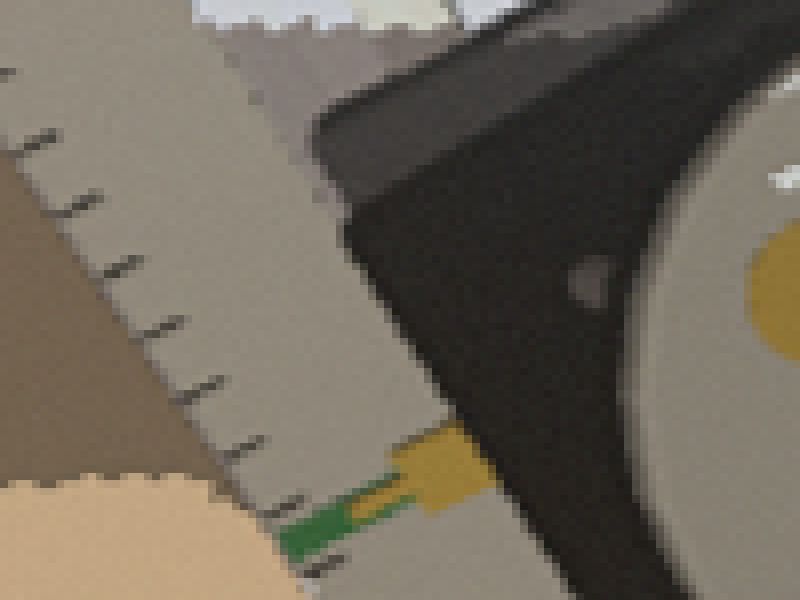

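The green now shows on both sides of the pointer, so it's centred (tip about (380,497), mark about (318,530)). I'll check that numerically, fit the pad plane, and measure the handle pose from the top camera.

Run:
```python
from h import *
z=np.load('/tmp/wrist.npz');K,V=z['K'],z['V'];im=z['im'];P=world(z['d'],dict(intrinsics=K,view=V));Vi=np.linalg.inv(V);c=Vi[:3,3]
yv=np.array([-np.sin(.195),np.cos(.195),0])
for (cx,cy,h) in [(380,497,35.3),(318,530,30.3)]:
    u=248+cx/8-.5;v=193+cy/7.5-.5;r=Vi[:3,:3]@np.array([(u-K[0,2])/K[0,0],-(v-K[1,2])/K[1,1],-1]);w=c+r*(h-c[2])/r[2];print('y %.2f'%(w@yv))
n0=np.array([-.335,-.066,.94]); p0=np.array([529.1,33.8,114.7])
k=(abs((P-p0)@n0)<5)&(np.linalg.norm(P-p0,axis=-1)<75); q=P[k]
cc=q.mean(0);n=np.linalg.svd(q-cc,full_matrices=False)[2][2];n*=np.sign(n[2]);print('pad n',n.round(3),len(q),'tilt',np.arccos(n[2]),'rms',((q-cc)@n).std(),'red off',(p0-cc)@n)
# rect of pad in plane
hull=cv2.minEnclosingCircle(np.c_[(q-cc)@np.array([np.cos(.195),np.sin(.195),0])/1,(q-cc)@yv].astype(np.float32));print(hull)
o,d,m=snap('top');T=world(d,m)
print('handle',rect(T,130,145,(460,354),40)); print('holder',rect(T,55,66,(460,354),60))
hsv=cv2.cvtColor(o,cv2.COLOR_RGB2HSV);k=(hsv[...,0]>4)&(hsv[...,0]<20)&(hsv[...,1]>150)&(np.hypot(T[...,0]-460,T[...,1]-354)<40)
q=T[k];print(len(q),q.mean(0).round(1),np.percentile(q[:,2],[5,50,95]).round(0))
h=q[q[:,2]>120];t=cv2.minAreaRect(h[:,:2].astype(np.float32));print(len(h),h.mean(0),t)
for a in (0,12,25,35,45,60,75):
    a_=np.deg2rad(a);w=h[:,:2]@np.array([[np.cos(a_),-np.sin(a_)],[np.sin(a_),np.cos(a_)]]);print(a,np.ptp(w,axis=0).round(1))
```

```text
y -87.83
y -86.35
pad n [-0.329 -0.071  0.942] 7440 tilt 0.34368718392804715 rms 0.8925990682821872 red off 0.293900916236173
((0.46022969484329224, 1.4002677202224731), 42.44576644897461)
handle (118, array([460.4, 354.1, 136.4]), array([459.7, 354.6]), array([24.2, 22.8]), 88.6)
holder (736, array([459.7, 351.2,  61.1]), array([460.7, 354.9]), array([76.2, 77.1]), 12.2)
116 [459.  353.9 133.7] [116. 136. 140.]
109 [458.67825026 354.54995984 136.04431474] ((458.677001953125, 354.87066650390625), (23.971858978271484, 20.38158416748047), 87.55187225341797)
0 [21. 24.]
12 [24.9 26.3]
25 [27.8 27.9]
35 [29.1 28.6]
45 [29.6 28.7]
60 [29.  27.4]
75 [26.7 24.3]
```

The image looks centred, but the camera views it obliquely from the -y side. The parallax puts the pointer about 1 to 1.5 mm short. I'll turn the wrist so the camera sits square over the pointer, with no parallax along the stage's y, and look from lower.

```bash
python3 -m handwheel '[[-1,0,0.1,0,0,0,0.11],[-1,0,0.2,-0.2,0,0,0.22],[-1,0,0.25,-0.4,0,0,0.33],[-1,0,0.25,-0.4,0,0,0.44],[-1,0,0.25,-0.4,0,0,0.55],[-1,0,0.25,-0.4,0,0,0.66],[-1,0,0.25,-0.4,0,0,0.77],[-1,0,0.25,-0.4,0,0,0.88],[-1,0,0.25,-0.4,0,0,1],[-1,0,0.25,-0.4,0,0,1]]'
python3 -m handwheel '[[-1,0,0,0,0,0,0.11],[-1,0,0,0,0,0,0.22],[-1,0,0,0,0,0,0.34],[-1,0,0,0,0,0,0.34],[-1,0,0,0,0,0,0.34]]'
python3 - <<'E'
from h import *
o=get_obs();print(o['joint_pos'].round(2))
im,d,m=snap('wrist'); P=world(d,m); marks(P,im,r=50)
K=m['intrinsics'];V=m['view'];c=V@[598,28,32,1];u=int(K[0,2]+K[0,0]*c[0]/-c[2]);v=int(K[1,2]-K[1,1]*c[1]/-c[2]);print(u,v,np.linalg.inv(V)[:3,3])
u0=u-50;v0=max(v-38,0);print(u0,v0)
cv2.imwrite('pics/w6.png',cv2.resize(im[v0:v0+75,u0:u0+100],(800,600),interpolation=cv2.INTER_NEAREST)[:,:,::-1])
# subpixel transverse profile along yv for green (bare part) and yellow tip
yv=np.array([-np.sin(.195),np.cos(.195),0]);xv=np.array([np.cos(.195),np.sin(.195),0])
I=im.astype(int);G=(I[...,1]-I[...,0]>20)&(I[...,1]-I[...,2]>10);Y=(I[...,0]-I[...,2]>60)&(abs(I[...,0]-I[...,1])<90)
near=(np.hypot(P[...,0]-600,P[...,1]-28)<45)&(P[...,2]<50)
for n,k in (('G',G),('Y',Y)):
    q=P[k&near];x=q@xv;y=q@yv
    for a in range(int(x.min())//3*3,int(x.max())+3,3):
        s=(x>=a)&(x<a+3)
        if s.any():print(n,a,s.sum(),'y %.1f..%.1f mean %.2f z %.1f'%(y[s].min(),y[s].max(),y[s].mean(),np.median(q[s][:,2])))
E
```

```text
clock: 15.45
tool_pos: [560.5, 18.9, 201.0]
eef_rot: [3.098, -0.516, -0.001]
ft_force: [0.4, -0.8, 0.7]
width: 1.0
grasp_force: 0.0
clock: 16.08
tool_pos: [560.5, 19.5, 201.4]
eef_rot: [3.125, 0.318, -0.001]
ft_force: [-0.2, 0.0, -0.0]
width: 0.999
grasp_force: 0.0
[ 0.32  0.29 -0.18 -0.   -1.09  1.45]
yellow 234 [589.4  27.4  36.2] along y: mean -87.3 med -87.3 min -91.5 max -83.2
green 52 [607.5  32.7  30.5] along y: mean -85.6 med -85.5 min -88.0 max -84.7
317 169 [635.59363055  35.13662304 362.73849189]
267 131
G 588 5 y -85.6..-83.9 mean -84.59 z 30.5
G 591 12 y -85.6..-83.9 mean -84.75 z 30.5
G 594 9 y -85.6..-83.9 mean -84.74 z 30.9
G 597 18 y -88.0..-83.9 mean -85.55 z 30.5
G 600 26 y -88.8..-83.9 mean -86.17 z 30.7
G 603 24 y -88.8..-83.9 mean -86.35 z 30.5
G 606 24 y -88.8..-83.8 mean -86.43 z 30.3
G 609 7 y -88.8..-83.9 mean -86.32 z 30.9
Y 573 23 y -91.5..-82.4 mean -87.16 z 36.2
Y 576 43 y -91.5..-82.4 mean -87.04 z 36.4
Y 579 38 y -91.5..-82.4 mean -87.24 z 36.0
Y 582 46 y -91.5..-82.3 mean -87.08 z 36.2
Y 585 46 y -91.4..-82.4 mean -87.01 z 36.3
Y 588 30 y -91.4..-82.3 mean -86.96 z 36.2
Y 591 10 y -88.1..-86.4 mean -87.19 z 35.9
Y 594 12 y -88.1..-86.4 mean -87.25 z 35.0
Y 597 6 y -88.1..-86.4 mean -87.24 z 35.2
Y 609 3 y -121.8..-112.0 mean -118.26 z -0.4
Y 612 181 y -128.9..-56.6 mean -96.78 z -0.8
Y 615 318 y -128.0..-50.3 mean -91.04 z -0.7
Y 618 265 y -125.9..-51.3 mean -86.83 z -0.8
Y 621 297 y -124.3..-54.1 mean -90.22 z -0.9
Y 624 232 y -121.6..-55.9 mean -87.13 z -1.0
Y 627 249 y -118.6..-59.4 mean -90.02 z -0.9
Y 630 183 y -114.2..-63.1 mean -87.24 z -0.8
Y 633 165 y -110.6..-68.4 mean -90.03 z -0.9
Y 636 92 y -103.5..-73.7 mean -88.56 z -0.9
```

View pics/w6.png

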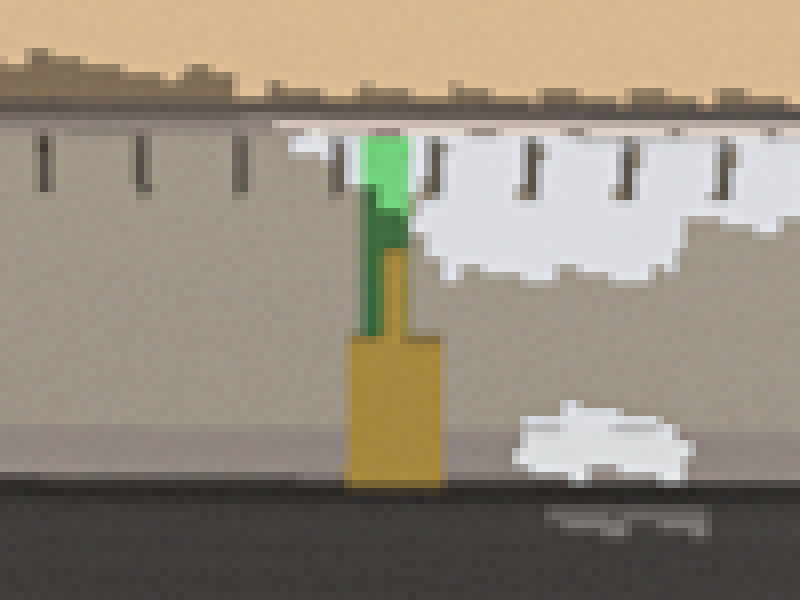

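Seen square-on, the green mark's centre is at crop x≈385 and the pointer's at x≈396. That's about 0.9 mm on the -y side, inside tolerance, so step 1 holds. Now the probe.

```bash
python3 -m handwheel '[[-1,-0.15,0.35,0,0,0,-0.07],[-1,-0.3,0.7,0,0,0,-0.14],[-1,-0.4,1,0,0,0,-0.14],[-1,-0.4,1,0,0,0,-0.14]]'
python3 -m handwheel '[[-1,-0.15,0.35,0,0,0,0],[-1,-0.27,0.7,0,0,0,0],[-1,-0.27,1,0,0,0,0],[-1,-0.27,1.0,0,0,0,0]]'
python3 -m handwheel '[[-1,0,0.233,0,0,0,0],[-1,0,0.233,0,0,0,0],[-1,0,0.233,-0.1,0,0,0],[-1,0,0.233,-0.1,0,0,0]]'
python3 - <<'E'
from h import *
o=get_obs();print(o['joint_pos'].round(2),o['tool_pos'],R.from_rotvec(o['eef_rot']).as_matrix()[:,1].round(3))
im,d,m=snap('wrist'); P=world(d,m); print('handle',rect(P,128,145,(460,354),40)); print('holder',rect(P,50,68,(460,354),55))
E
```

```text
clock: 16.62
tool_pos: [499.8, 172.2, 201.8]
eef_rot: [-3.141, 0.016, -0.001]
ft_force: [1.6, -1.4, 0.7]
width: 0.998
grasp_force: 0.0
clock: 17.12
tool_pos: [460.3, 321.7, 201.1]
eef_rot: [3.141, -0.018, 0.0]
ft_force: [0.2, -0.4, 0.2]
width: 0.998
grasp_force: 0.0
clock: 17.62
tool_pos: [459.2, 352.5, 184.5]
eef_rot: [3.138, -0.023, -0.005]
ft_force: [0.4, -0.3, -0.4]
width: 1.002
grasp_force: 0.0
[ 0.93  0.34 -0.16 -0.   -1.08  0.62] [459.24889521 352.5021788  184.53258855] [-0.014 -1.     0.003]
handle (1737, array([459.8, 356.8, 134.9]), array([458.7, 356.7]), array([23.5, 24.2]), 88.3)
holder (7628, array([465.7, 356.7,  59.8]), array([458.1, 357.1]), array([76.4, 76.2]), 12.2)
```

```bash
python3 -m handwheel '[[-1,-0.005,0.007,-0.2,0,0,0],[-1,-0.005,0.007,-0.4,0,0,0],[-1,-0.005,0.007,-0.6,0,0,0],[-1,-0.005,0.007,-0.694,0,0,0],[-1,-0.005,0.007,-0.694,0,0,0],[-1,-0.005,0.007,-0.694,0,0,0],[0.2,-0.005,0.007,-0.694,0,0,0],[0.6,-0.005,0.007,-0.694,0,0,0],[1,-0.005,0.007,-0.694,0,0,0],[1,-0.005,0.007,-0.694,0,0,0],[1,-0.005,0.007,-0.694,0,0,0],[1,-0.005,0.007,-0.694,0,0,0]]' 40
python3 -c "
from h import *
print(get_obs())"
```

```text
clock: 19.18
tool_pos: [459.3, 355.8, 82.4]
eef_rot: [3.141, -0.019, 0.0]
ft_force: [0.1, 0.2, 0.0]
width: 0.406
grasp_force: 0.0
{'clock': 19.175, 'joint_pos': array([ 9.37803207e-01,  4.46863492e-01, -2.82737722e-01,  3.46518897e-05,
       -8.41227426e-01,  6.20681488e-01]), 'dq': array([-0.00016223, -0.00054762,  0.00195043, -0.00022419, -0.0006246 ,
       -0.00067497]), 'tau': array([ 1.60088817e-03, -3.84762561e+01,  1.51034331e+01,  3.35505724e+00,
        7.36066815e-02, -8.79680465e-05]), 'tool_pos': array([459.25466528, 355.78936606,  82.4126251 ]), 'eef_rot': array([ 3.14149203e+00, -1.93024088e-02,  3.08766621e-06]), 'ft_force': array([0.12517222, 0.21617289, 0.04173846]), 'wrist_torque': array([-0.08279907,  0.13810909, -0.03303063]), 'grasp_force': 0.0, 'width': 0.40636078405615517}
```

Fingers still closing. Hold until gripped, then lift straight up.

```bash
python3 -m handwheel '[[1,0,0,0,0,0,0],[1,0,0,0,0,0,0],[1,0,0,0,0,0,0],[1,0,0,0,0,0,0]]'
python3 -m handwheel '[[1,0,0,0.1,0,0,0],[1,0,0,0.25,0,0,0],[1,0,0,0.4,0,0,0],[1,0,0,0.6,0,0,0],[1,0,0,0.8,0,0,0],[1,0,0,1,0,0,0],[1,0,0,1,0,0,0],[1,0,0,1,0,0,0]]'
python3 - <<'E'
from h import *
o=get_obs();print(o['tool_pos'])
for c in ('top','scene'):
    im,d,m=snap(c);T=world(d,m);hsv=cv2.cvtColor(im,cv2.COLOR_RGB2HSV)
    k=(hsv[...,0]>4)&(hsv[...,0]<18)&(hsv[...,1]>150)&(np.hypot(T[...,0]-460,T[...,1]-355)<60);q=T[k]
    print(c,len(q),q.mean(0).round(1) if len(q) else '',np.percentile(q[:,2],[2,98]).round(0) if len(q) else '')
im=cv2.imread; z=np.load('/tmp/scene.npz');cv2.imwrite('pics/s2.png',cv2.resize(z['im'][150:400,300:540],(720,600))[:,:,::-1][:,:,:] if 0 else z['im'][:,:,::-1])
E
```

```text
clock: 19.68
tool_pos: [459.2, 355.8, 82.4]
eef_rot: [-3.141, 0.019, -0.0]
ft_force: [0.2, 0.9, -0.1]
width: 0.275
grasp_force: 39.9
clock: 20.68
tool_pos: [458.6, 355.3, 231.9]
eef_rot: [3.141, -0.02, -0.002]
ft_force: [0.4, 0.0, -0.9]
width: 0.275
grasp_force: 39.9
[458.59850212 355.27055234 231.90212963]
top 0  
scene 191 [471.7 364.1 288.5] [220. 408.]
```

View pics/s2.png

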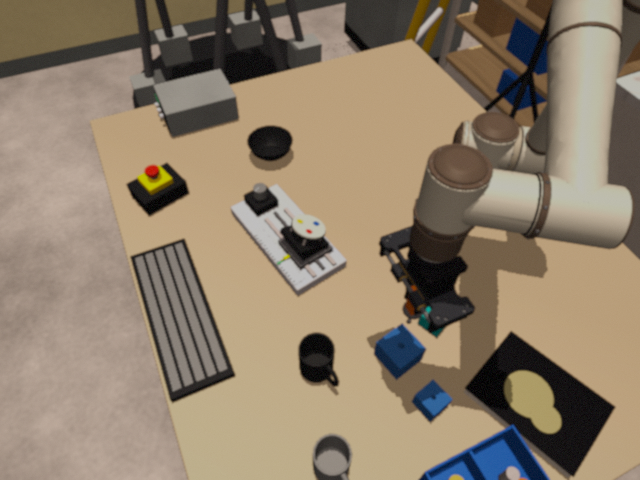

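The probe is in the gripper and the holder at (400,350) is empty. Pad and stage are undisturbed. Next I carry the probe over to the pad and tilt it square to the face.

```bash
python3 -m handwheel '[[1,0.03,-0.25,0,0,0,0],[1,0.06,-0.55,0,0,0,0],[1,0.1,-0.85,0,0,0,0],[1,0.1,-1,0,0,0,0],[1,0.1,-1,0,0,0,0]]'
python3 -m handwheel '[[1,0.05,-0.25,0,0.01,-0.05,0],[1,0.1,-0.55,0,0.02,-0.1,0],[1,0.138,-0.85,0,0.032,-0.16,0],[1,0.138,-1,0,0.0432,-0.2186,0],[1,0.138,-1,0,0.0432,-0.2186,0]]'
python3 -m handwheel '[[1,0,-0.1,-0.05,0,0,0],[1,0,-0.196,-0.1,0,0,0],[1,0,-0.196,-0.143,0,0,0],[1,0,-0.196,-0.143,0,0,0],[1,0,-0.196,-0.143,0,0,0],[1,0,-0.196,-0.143,0,0,0]]'
python3 - <<'E'
from h import *
o=get_obs();M=R.from_rotvec(o['eef_rot']).as_matrix();print(o['tool_pos'].round(1),M[:,2].round(3),o['ft_force'].round(2),'tip',(o['tool_pos']+72.4*M[:,2]).round(1))
w,d,m=snap('wrist');t,d2,m2=snap('top')
for n,i,dd,mm in (('w',w,d,m),('t',t,d2,m2)):
    P=world(dd,mm);hsv=cv2.cvtColor(i,cv2.COLOR_RGB2HSV).astype(int)
    q=P[((hsv[...,0]<6)|(hsv[...,0]>174))&(hsv[...,1]>120)&(P[...,2]>100)&(P[...,2]<125)&(np.hypot(P[...,0]-529,P[...,1]-33)<25)]
    print(n,len(q),q.mean(0).round(1) if len(q) else '', 'ranges',(np.ptp(q,axis=0).round(1) if len(q) else ''))
    np.save
a=cv2.resize(t[170:265,270:415],(580,380),interpolation=2);
b=cv2.resize(w,(400,300));C=np.zeros((380,800,3),np.uint8);C[:,:400]=cv2.resize(t[180:256,300:380],(400,380),interpolation=2);C[:300,400:]=b
cv2.imwrite('pics/c7.png',C[:,:,::-1])
E
```

```text
clock: 21.4
tool_pos: [474.0, 204.5, 232.0]
eef_rot: [3.141, -0.022, -0.001]
ft_force: [0.8, 1.1, -0.6]
width: 0.273
grasp_force: 39.9
clock: 22.02
tool_pos: [492.9, 54.6, 231.3]
eef_rot: [-3.028, 0.02, -0.521]
ft_force: [0.9, 0.4, -0.1]
width: 0.268
grasp_force: 39.9
clock: 22.78
tool_pos: [495.2, 26.9, 211.3]
eef_rot: [-3.026, 0.018, -0.525]
ft_force: [0.4, 0.1, -0.6]
width: 0.275
grasp_force: 39.9
[495.2  26.9 211.3] [ 0.337  0.067 -0.939] [ 0.42  0.05 -0.57] tip [519.6  31.7 143.3]
w 354 [529.4  33.8 115.1] ranges [13.  15.3  6.8]
t 18 [532.5  34.1 116.9] ranges [ 9.2 14.   6.6]
```

View pics/c7.png

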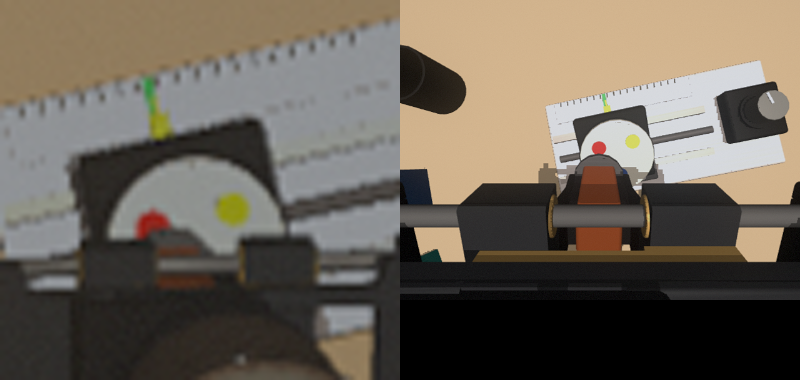

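The tool axis and tip line up on the red spot: the tip line meets the face at about (529.7,33.7,115.1), and the spot is measured at (529.4,33.8,115.1). In the wrist half of the crop the spot is at (598,148). Now I press along the normal in steps.

```bash
python3 -m handwheel '[[1,0.02,0.004,-0.055,0,0,0],[1,0.04,0.008,-0.11,0,0,0],[1,0.056,0.011,-0.157,0,0,0],[1,0.056,0.011,-0.157,0,0,0],[1,0.056,0.011,-0.157,0,0,0],[1,0.056,0.011,-0.157,0,0,0]]'
python3 -c "
from h import *
M=[]
for i in range(8): read_camera('top'); M.append(get_obs()['ft_force'])
print(np.mean(M,0).round(2),np.std(M,0).round(2))"
python3 -m handwheel '[[1,0.006,0.001,-0.016,0,0,0],[1,0.011,0.002,-0.031,0,0,0],[1,0.017,0.003,-0.047,0,0,0],[1,0.022,0.004,-0.063,0,0,0],[1,0.022,0.004,-0.063,0,0,0],[1,0.022,0.004,-0.063,0,0,0],[1,0.022,0.004,-0.063,0,0,0]]'
python3 -c "
from h import *
M=[];T=[]
for i in range(8): read_camera('wrist'); o=get_obs();M.append(o['ft_force']);T.append(o['tool_pos'])
print(np.mean(M,0).round(2),np.mean(M,0)@[-.337,-.067,.939],np.mean(T,0).round(1))"
```

```text
clock: 23.62
tool_pos: [503.5, 28.1, 187.8]
eef_rot: [-3.026, 0.019, -0.525]
ft_force: [0.8, 0.0, -1.0]
width: 0.273
grasp_force: 39.9
[-0.09 -0.23 -0.65] [0.69 0.51 0.48]
clock: 24.9
tool_pos: [506.7, 28.6, 178.1]
eef_rot: [-3.027, 0.019, -0.525]
ft_force: [-1.5, -0.2, 1.0]
width: 0.277
grasp_force: 39.9
[-0.92 -0.13  1.35] 1.5912247525925372 [506.7  28.6 178.1]
```

```bash
python3 -m handwheel '[[1,0.004,0.001,-0.012,0,0,0],[1,0.009,0.002,-0.025,0,0,0],[1,0.0135,0.003,-0.0375,0,0,0],[1,0.0135,0.003,-0.0375,0,0,0],[1,0.0135,0.003,-0.0375,0,0,0],[1,0.0135,0.003,-0.0375,0,0,0],[1,0.0135,0.003,-0.0375,0,0,0]]'
python3 - <<'E'
from h import *
M=[];T=[]
for i in range(12):
    w,d=read_camera('wrist'); o=get_obs();M.append(o['ft_force']);T.append(o['tool_pos'])
n=np.array([-.337,-.067,.939]);print(np.mean(M,0).round(2),np.mean(M,0)@n+.56,np.mean(T,0).round(1),'tip',(np.mean(T,0)-72.4*n).round(1),o['grasp_force'],o['clock'])
m=camera_model('wrist');P=world(d,m);hsv=cv2.cvtColor(w,cv2.COLOR_RGB2HSV).astype(int)
q=P[((hsv[...,0]<6)|(hsv[...,0]>174))&(hsv[...,1]>120)&(np.hypot(P[...,0]-530,P[...,1]-35)<22)&(P[...,2]>90)&(P[...,2]<120)];print(len(q),q.mean(0).round(1),q.min(0).round(1),q.max(0).round(1))
marks(P,w,r=50)
cv2.imwrite('pics/w8.png',cv2.resize(w[100:325,200:500],(800,600),interpolation=2)[:,:,::-1])
E
```

```text
clock: 26.18
tool_pos: [508.7, 29.1, 172.4]
eef_rot: [-3.027, 0.019, -0.525]
ft_force: [-1.8, -0.9, 3.1]
width: 0.272
grasp_force: 39.9
[-1.88 -0.4   2.78] 3.828720197362237 [508.7  29.1 172.4] tip [533.1  33.9 104.4] 39.9243024783209 26.775
139 [537.2  34.5 106.3] [534.5  27.6 104.1] [540.   41.9 108.2]
yellow 158 [591.6  27.9  35.9] along y: mean -87.3 med -87.2 min -92.1 max -82.6
green 68 [607.2  32.3  30.6] along y: mean -85.9 med -85.7 min -88.0 max -84.3
```

View pics/w8.png

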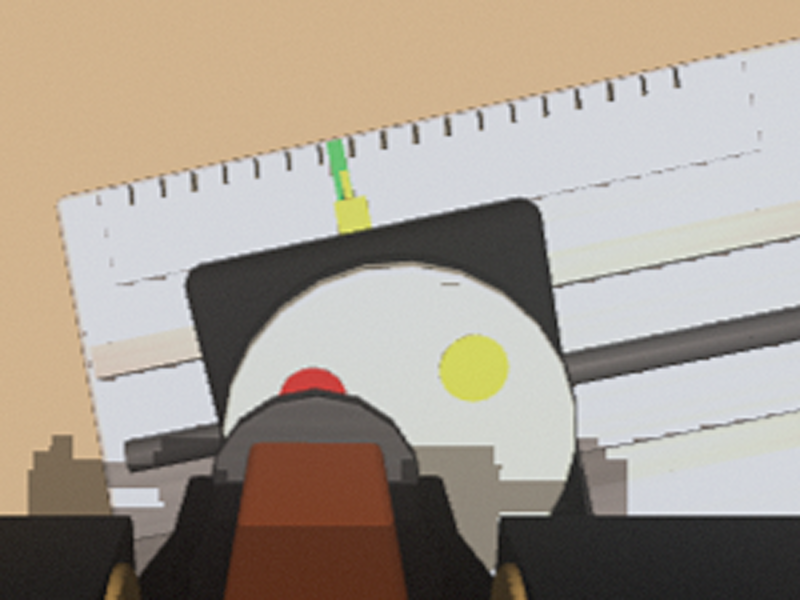

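The final picture shows the probe's flange over the red spot, whose far edge is still visible at (315,380). That puts the spot's centre within about 1 mm of the tip. The pointer is still on the mark at (345,180), and the force is about 3.8 N. Handing in.

```bash
python3 -c "
from bench import *
print(job_done())"
```

```text
the job is handed in; nothing more can be done
None
```

I handed the job in but got no verdict back: by my last measurements the pointer is about 1 mm from the mark's centre, and the gripped probe presses within about 1 mm of the red spot's centre at about 3.8 N, square to the pad.

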